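Stop the coasting banding wheel with its lock hole over the slot

ROBOT

A 6-joint arm with a two-finger parallel gripper is mounted at the origin on the work surface. World frame = base frame: x ahead of the robot, y to its left, z up, the work surface at z = 0. Lengths are in mm, angles in rad, forces in N, time in s.
With the tool pointing down it reaches from about 300 to 775 mm from the base axis. Payload 14.6 kg.
Tool frame: the origin (TCP) lies between the finger pads; the fingertips stand manip.tip_reach ahead of it and the grasp point (between the pads) lies 5 mm behind it (manip.tip_reach is the distance from the TCP to the fingertips, in mm); z points along the fingers, y is the line along which they close (so a half turn about z gives the same grasp; the last joint's range is limited). The gripper opens to 94 mm and grips with 3 to 60 N. Pads are 16 mm wide; open, the fingers measure 119 mm over their backs; the gripper's body (75 mm by 177 mm) begins 78 mm behind the grasp point.
Start: joints at [1.227, 0.3, 1.521, -0, 1.321, -0.067], TCP at [150.301, 529.055, 219.446] pointing down, gripper open.
Joint ranges: [-3.03, 3.03], [-0.79, 2.21], [0.23, 2.52], [-1.04, 4.18], [0, 3.07], [-2.55, 2.55]. Speed limits (rad/s): [2.22, 2.22, 2.57, 3.14, 3.14, 3.14].

INTERFACE

Orientations are given as [roll, pitch, yaw] about the fixed x, y, z axes, in that order (R = Rz(yaw) Ry(pitch) Rx(roll)).
In Python, from cell import manip gives the robot as it stands. The module is installed in compiled form; this text tells all that it offers.
- The arm moves only by the shell command python3 -m creep 'ROWS' [FORCE]. ROWS is JSON, a list of rows, each a list of 3 entries, a list of its own where there are three numbers: the opening, from -1 (shut) to 1 (fully open), then the shift along the tool's x, y, z in cm, then the turn about the tool's z in units of 5 degrees (1.0 is 5 degrees). In form: [[grip, [tx, ty, tz], roll], ...]. A call has 1 to 12 rows; each row is the pose to reach, as a shift and turn from the pose commanded when the call began, along the tool's axes at that moment; what a row does not reach only later rows make up. A row lasts 1/10 s, in which the tool goes at most 50 mm and 8.59 degrees, less where a joint would pass 70% of its speed; a pose out of reach is approached as far as the arm can. A call with a gripper value outside its range is refused whole. The fingers move at their own pace and stop on an object; FORCE is the grip in N (left out, the last holds). Time passes only in rows, so rows that repeat a pose let the fingers close. It gives the time, the measured TCP pose, the force, the opening and the grip force at its end, in the units of the state.
- manip.read_state(): the state, without advancing time (a new reading comes with each control period).
- manip.camera(name): name is "side" or "top"; returns the picture (384x512x3 uint8, red, green, blue); there is no depth.
- manip.camera_params(name): a dict with "fovy" (degrees; the focal length in pixels is half the picture's height over the tangent of half this angle, whatever the lens; pixels are square), "cx", "cy" (the principal point, pixels), "origin" and "attitude" of the camera in the world. Camera axes: x right, y down, z forward; pixel columns grow to the right and rows downward; lengths in mm; the calibration is good to about 2 mm. A picture is of the moment at which its call begins. camera_params takes no time and is no camera call.
- manip.sign_off(): hands the job in; it is judged then, once.
The state is a dict: "clock": time; "joints": joint angles; "qd": joint speeds; "effort": joint torques, N m; "eef_pos": TCP position; "eef_rot": TCP orientation; "wrist_force": force on the tool from outside, world axes, zero at the start; "moment": the same for the moment, N m; "finger_gap": finger opening in mm; "finger_force": force on a finger pad.
Only numpy, scipy, OpenCV 4.12 (cv2) and the standard library are available. Lean on these libraries where they do the work, as an engineer would, in place of code of your own. Each camera call takes 0.05 s, during which the arm holds its last target. There are 200 camera calls.

TASK

The larger banding wheel (pottery turntable) is still coasting round. Slow it with a gentle touch of the fingers on its top so that it comes to rest with its lock hole over the slot of the fixed fork beneath it, ready for the lock pin to be dropped through both, then let go. Do not touch the smaller wheel.

Things in the scene. Friction and masses are not known exactly. Their poses are not given: they have to be found in the camera images.
- wheel_head: Disc of the larger banding wheel: flat bare steel, 220 mm across, 12 mm thick, 1 to 1.6 kg, top 100 mm above the table, on a fixed pedestal. Origin on the vertical turning axis at its underside; x axis to the lock hole. Pushed off at the start, it coasts counter-clockwise from above for over a minute, at first at 0.5 to 1 rad/s. No motor: a few newtons on its top stop it at once and it stays.
- lock_hole (a point): Centre of the one round lock hole, at the top face of the large disc: 28 mm in diameter, right through, 80 mm from the turning axis. It travels with the disc. A finger kept pressed on the disc can also drag it round.
- lock_slot (a point): Point on the centre line of the fixed slot, 80 mm from the same axis, 76 mm above the table (12 mm beneath the disc). The slot is the 26 mm gap between two parallel steel prongs of a fork fixed to the large wheel's pedestal; the fork points straight out from the axis below the disc, its prongs show 30 mm past the rim, and the gap is open at the outer end.
- small_wheel: Bystander: the smaller banding wheel, standing still, steel disc 160 mm across with no hole and no fork, its top 72 mm above the table. Origin at the centre of its foot on the table. Leave it alone.

How it is judged (in metres and radians):
At the end, for the whole second after the job is handed in: The large wheel stands still (under 0.05 rad/s) with the centre of its lock hole within 17 mm, seen from above, of the slot point (within about 12 degrees) (horizontal distance between lock_hole and lock_slot below 0.017 m and angular speed of wheel_head below 0.05 rad/s); the robot touches nothing.
It fails at once if the robot touches the smaller wheel (contact force between any of the arm, the fingers and small_wheel above 0.5 N).
It fails at once if the large wheel is pressed harder than 60 N (contact force between any of the fingers, the arm and wheel_head above 60 N).
It also fails if it takes over 51 s, if anything falls off the work surface, if the arm or the gripper's body presses on something with over 40 N, if the wrist force passes 120 N, or if a joint passes its speed limit or range.

## Working session

There is one attempt and no reset: what is moved stays moved. The work goes in short steps, Python scripts to look and compute and a shell command to move; the robot and the scene stay as the last step left them, time stands still between calls to the robot, and variables do not carry over. Pictures are saved under pics/ and viewed, at most 10 in all, crops included, and the job is handed in when it is done.

```bash
mkdir -p pics; ls; python3 - <<'E'
from cell import manip
import cv2
for n in("top","side"):
    cv2.imwrite(f"pics/{n}0.png",manip.camera(n)[...,::-1]); print(n,manip.camera_params(n))
print(manip.tip_reach, manip.read_state())
E
```

```text
pics
top {'fovy': 44.03992816944443, 'cx': 255.09364066120628, 'cy': 194.08394804895727, 'origin': array([440.08989956,  12.81218517, 915.12269831]), 'attitude': array([-3.03289211, -0.01264183, -1.55575213])}
side {'fovy': 43.420966577539495, 'cx': 266.83369754292335, 'cy': 189.34389025646456, 'origin': array([396.02543685, 653.29230179, 623.74914139]), 'attitude': array([-2.24519509,  0.00990191, -2.88688695])}
14.0 {'clock': 0.1, 'joints': array([ 1.22735901e+00,  3.00393224e-01,  1.52149881e+00,  2.88534889e-06,
        1.32072131e+00, -6.66189377e-02]), 'qd': array([ 0.00091389, -0.00036503, -0.00342812,  0.00220048, -0.00283672,
       -0.00223689]), 'effort': array([ 2.17876482e-04, -5.32649946e+01, -3.53277898e+01,  7.08684535e-02,
        2.35891604e-02, -3.04043715e-05]), 'eef_pos': array([150.25142318, 528.85151222, 218.96384776]), 'eef_rot': array([-3.14057441e+00, -7.07359705e-05,  2.86477352e+00]), 'wrist_force': array([ 1.01046923, -0.71032817, -0.55697202]), 'moment': array([ 0.0162683 , -0.01755815, -0.02359134]), 'finger_force': 0.0, 'finger_gap': 93.90985084605144}
```

View pics/top0.png

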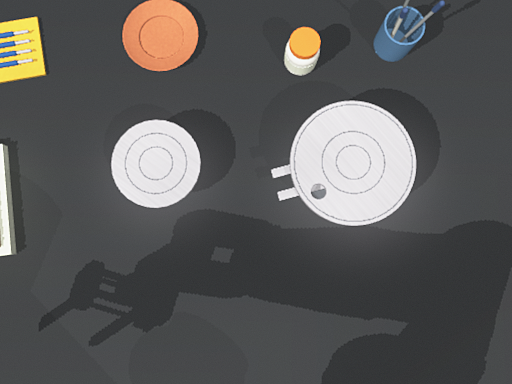

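View pics/side0.png

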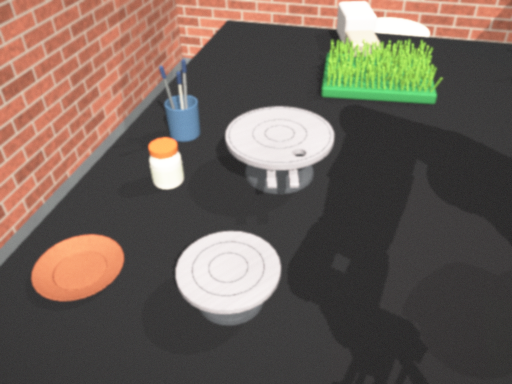

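The top view shows the large disc at about (353,163), radius about 62 px, with prongs at (281,172) and (287,194) and the hole at (318,191). The small wheel is at (156,163). The side view shows the large disc at about (280,136), the hole at (299,153), and the small wheel at (228,270).

```bash
cat > h.py <<'E'
import numpy as np, cv2
from scipy.spatial.transform import Rotation as Ro
from cell import manip
def ray(n,uv):
    p=manip.camera_params(n); f=192/np.tan(np.radians(p["fovy"])/2)
    d=Ro.from_euler("xyz",p["attitude"]).as_matrix()@np.array([(uv[0]-p["cx"])/f,(uv[1]-p["cy"])/f,1])
    return np.array(p["origin"]),d
def onz(n,uv,z):
    o,d=ray(n,uv); return o+d*(z-o[2])/d[2]
def tri(a,b):
    (o,d),(q,e)=ray("top",a),ray("side",b)
    s=np.linalg.lstsq(np.c_[d,-e],q-o,rcond=None)[0]; A,B=o+s[0]*d,q+s[1]*e
    return (A+B)/2,np.linalg.norm(A-B)
def disc(im,box,thr):
    x,y,w,h=box; g=cv2.cvtColor(im,cv2.COLOR_RGB2GRAY)[y:y+h,x:x+w]
    m=cv2.morphologyEx((g>thr).astype(np.uint8),cv2.MORPH_OPEN,np.ones((17,17)))
    c=max(cv2.findContours(m,0,2)[0],key=cv2.contourArea)
    e=cv2.fitEllipse(cv2.convexHull(c)); return (np.array(e[0])+[x,y],e[1],e[2])
def darkhole(im,e,thr,k=.88,kin=.4):
    # darkest blob inside the annulus of the disc
    g=cv2.cvtColor(im,cv2.COLOR_RGB2GRAY); m=np.zeros_like(g)
    cv2.ellipse(m,(tuple(e[0]),(e[1][0]*k,e[1][1]*k),e[2]),1,-1); cv2.ellipse(m,(tuple(e[0]),(e[1][0]*kin,e[1][1]*kin),e[2]),0,-1)
    b=cv2.morphologyEx(((g<thr)&(m>0)).astype(np.uint8),cv2.MORPH_OPEN,np.ones((3,3)))
    n,_,s,c=cv2.connectedComponentsWithStats(b)
    return [(c[i].round(1),s[i,4]) for i in range(1,n) if s[i,4]>15]
E
python3 - <<'E'
from h import *
t=cv2.imread("pics/top0.png")[...,::-1].copy(); s=cv2.imread("pics/side0.png")[...,::-1].copy()
et=disc(t,(255,85,180,160),130); es=disc(s,(215,95,130,85),130)
print(et,es,tri(et[0],es[0])); ht,hs=darkhole(t,et,170),darkhole(s,es,160); print(ht,hs)
if ht and hs: print("hole tri (moved .05s)",tri(ht[0][0],hs[0][0]))
C=onz("top",et[0],100);print("C",C,"rad",[np.linalg.norm(onz("top",et[0]+d,100)-C) for d in([62.5,0],[0,62.5])])
g=cv2.cvtColor(t,cv2.COLOR_RGB2GRAY)[155:210,262:292]; m=(g>120).astype(np.uint8); m[:,28:]=0
n,_,st,c=cv2.connectedComponentsWithStats(m)
for i in range(1,n):
    if st[i,4]>20:
        q=onz("top",c[i]+[262,155],76); print("prong",c[i]+[262,155],st[i],q,np.degrees(np.arctan2(*(q-C)[1::-1])),np.linalg.norm((q-C)[:2]))
for h in ht: q=onz("top",h[0],100);print("hole",q,np.degrees(np.arctan2(*(q-C)[1::-1])),np.linalg.norm((q-C)[:2]))
e=disc(t,(100,105,115,115),130); print("small",onz("top",e[0],72),tri(e[0],disc(s,(165,225,125,90),130)[0]))
big=cv2.resize(t[75:255,230:430],None,fx=3,fy=3); cv2.imwrite("pics/crop1.png",big[...,::-1])
E
```

```text
(array([352.18582916, 162.98709106]), (125.15565490722656, 127.75438690185547), 105.80125427246094) (array([279.64360809, 137.70866394]), (64.90876007080078, 109.72356414794922), 90.50663757324219) (array([ 588.54379948, -167.80146427,   85.92276737]), np.float64(1.0386460837484104))
[(array([318.5, 193.2]), np.int32(117))] []
C [ 586.53739096 -164.68378801  100.        ] rad [np.float64(109.50076292526548), np.float64(108.90979154707362)]
prong [280.40437158 170.83060109] [  9   9  19  14 183] [574.40555059 -41.06522865  76.        ] 95.60501977985734 124.21243806800673
prong [283.45454545 194.14876033] [ 15  33  13  13 121] [532.53339824 -46.88481254  76.        ] 114.62870776453654 129.58792325573424
hole [ 532.5378293  -105.85609954  100.        ] 132.5496821860027 79.85392658409764
small [584.872869   183.34726523  72.        ] (array([586.11573095, 185.4888426 ,  60.75214015]), np.float64(1.3745401722605128))
```

View pics/crop1.png

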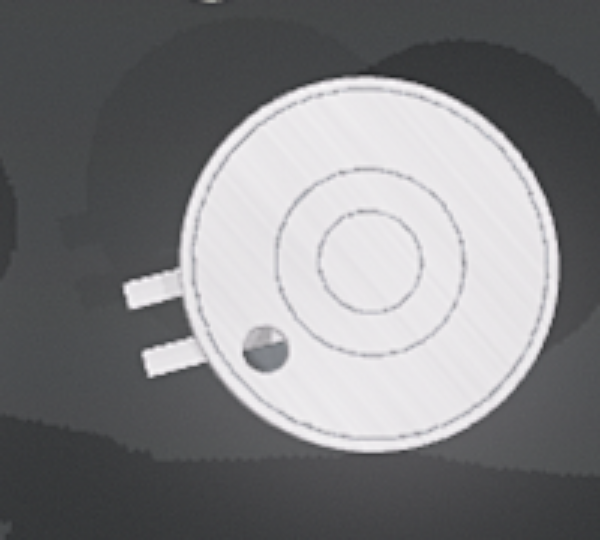

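The crop shows the dark rings, so the disc's top centre is at about (353,162) in the full image. The fork's outer-end midpoint is at (275,185), and the hole at (318,191) is just past the fork. I'll move the closed gripper over the side of the disc opposite the fork, staying high.

```bash
python3 -m creep '[[-1,[-65,-62,0],0],[-1,[-65,-62,0],0],[-1,[-65,-62,0],0],[-1,[-65,-62,0],0],[-1,[-65,-62,0],0],[-1,[-65,-62,0],0],[-1,[-65,-62,0],0],[-1,[-65,-62,0],0],[-1,[-65,-62,0],0],[-1,[-65,-62,0],0],[-1,[-65,-62,0],0],[-1,[-65,-62,0],0]]' 10
cat >> h.py <<'E'
C=onz("top",(353.0,162.2),100)
def track(im,thr=212):
    # hole outline: fill of non-white region inside the disc annulus, circle fit
    g=cv2.cvtColor(im,cv2.COLOR_RGB2GRAY); m=np.zeros_like(g)
    cv2.circle(m,(353,162),52,1,-1); cv2.circle(m,(353,162),34,0,-1)
    b=cv2.morphologyEx(((g<thr)&(m>0)).astype(np.uint8),cv2.MORPH_OPEN,np.ones((3,3)))
    out=[]
    for c in cv2.findContours(b,0,2)[0]:
        if cv2.contourArea(c)<40: continue
        (u,v),r=cv2.minEnclosingCircle(c); q=onz("top",(u,v),100)-C
        out.append((np.degrees(np.arctan2(q[1],q[0])).round(1),np.hypot(*q[:2]).round(1),round(r,1)))
    return out
E
python3 - <<'E'
from h import *
s=manip.read_state(); print(s["clock"],s["eef_pos"],s["eef_rot"],C)
q=onz("top",(275.0,184.6),76)-C; fa=np.arctan2(q[1],q[0]); print("fork",np.degrees(fa),np.hypot(*q[:2]))
t=C-75*np.array([np.cos(fa),np.sin(fa),0]); R=Ro.from_euler("xyz",s["eef_rot"]).as_matrix()
print("target",t,"shift cm",(R.T@(np.r_[t[:2],s["eef_pos"][2]]-s["eef_pos"]))/10)
print(track(cv2.imread("pics/top0.png")[...,::-1].copy()))
E
```

```text
clock: 1.3
eef_pos: [455.3, 9.9, 219.4]
eef_rot: [3.142, 0.0, 2.865]
wrist_force: [0.4, 1.9, 0.8]
finger_gap: 1.9
finger_force: 0.0
1.3 [455.31529485   9.91192103 219.43324571] [3.14153716e+00 8.35202005e-05 2.86454382e+00] [ 587.9536834  -166.11791091  100.        ]
fork 105.99391988691585 139.87949520396018
target [ 608.61883443 -238.21473145  100.        ] shift cm [-2.15324748e+01 -1.96733484e+01  7.06716712e-04]
[(np.float64(130.3), np.float64(79.8), 8.1)]
```

The fork angle is 106°, its tip radius is 140 mm and the hole radius is 80 mm, all matching the given sizes. Next I go over the contact spot and descend to about 15 mm above the disc.

```bash
python3 -m creep '[[-1,[-21.5,-19.7,0],0],[-1,[-21.5,-19.7,0],0],[-1,[-21.5,-19.7,0],0],[-1,[-21.5,-19.7,0],0],[-1,[-21.5,-19.7,0],0],[-1,[-21.5,-19.7,0],0],[-1,[-21.5,-19.7,0],0],[-1,[-21.5,-19.7,4.5],0],[-1,[-21.5,-19.7,7],0],[-1,[-21.5,-19.7,9],0],[-1,[-21.5,-19.7,9],0],[-1,[-21.5,-19.7,9],0]]'
python3 - <<'E'
from h import *
for k in range(6):
    c=manip.read_state()["clock"]; im=manip.camera("top"); print(round(c,3),track(im))
cv2.imwrite("pics/top2.png",im[...,::-1]); s=manip.read_state(); print(s["eef_pos"],s["wrist_force"])
E
```

```text
clock: 2.5
eef_pos: [607.8, -235.8, 130.2]
eef_rot: [3.142, 0.0, 2.865]
wrist_force: [0.6, -0.1, -0.3]
finger_gap: 0.4
finger_force: 0.0
2.5 [(np.float64(-90.7), np.float64(18.4), 50.6)]
2.55 [(np.float64(-90.7), np.float64(18.4), 50.6)]
2.6 [(np.float64(-90.7), np.float64(18.4), 50.6)]
2.65 [(np.float64(-90.7), np.float64(18.4), 50.6)]
2.7 [(np.float64(-90.7), np.float64(18.4), 50.6)]
2.75 [(np.float64(-90.7), np.float64(18.4), 50.6)]
[ 607.98868065 -236.25967712  130.35623725] [ 0.28694151 -0.02765204  0.70111276]
```

View pics/top2.png

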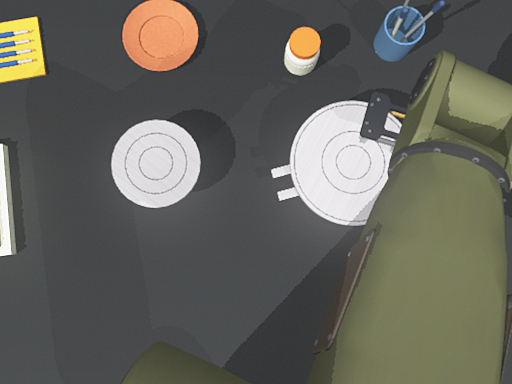

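The view shows the fingers over the disc's far right, with tips near (375,118), and the arm hiding the lower right. The hole is currently behind the arm, while the fork side (angles of about 30 to 165°) is visible. I'll limit tracking to that sector and hover lower while I wait.

```bash
sed -i 's/    cv2.circle(m,(353,162),52,1,-1);/    cv2.ellipse(m,(353,162),(52,52),0,90,270,1,-1);/' h.py
python3 -m creep '[[-1,[0,0,0.5],0],[-1,[0,0,1.0],0],[-1,[0,0,1.0],0],[-1,[0,0,1.0],0],[-1,[0,0,1.0],0],[-1,[0,0,1.0],0],[-1,[0,0,1.0],0],[-1,[0,0,1.0],0],[-1,[0,0,1.0],0],[-1,[0,0,1.0],0],[-1,[0,0,1.0],0],[-1,[0,0,1.0],0]]'
cat > t.py <<'E'
from h import *
for k in range(2):
    c=manip.read_state()["clock"]; im=manip.camera("top"); print(round(c,3),track(im))
E
python3 t.py; for i in 1 2; do python3 -m creep '[[-1,[0,0,0],0],[-1,[0,0,0],0],[-1,[0,0,0],0],[-1,[0,0,0],0],[-1,[0,0,0],0],[-1,[0,0,0],0]]' | grep -E "eef_pos"; python3 t.py; done
```

```text
clock: 4.0
eef_pos: [607.7, -236.2, 119.4]
eef_rot: [-3.142, -0.0, 2.865]
wrist_force: [-0.2, 0.4, -0.1]
finger_gap: 0.3
finger_force: 0.0
4.0 []
4.05 []
eef_pos: [607.7, -236.2, 119.5]
4.7 []
4.75 []
eef_pos: [607.8, -236.2, 119.4]
5.4 [(np.float64(0.8), np.float64(80.8), 6.1)]
5.45 [(np.float64(1.5), np.float64(80.8), 7.2)]
```

The hole has reappeared at 1° at t = 5.45, so the disc turns at about 43°/s and reaches the fork at about t = 7.9. I'll come down to about 1 mm above the disc and refine the rate.

```bash
python3 -m creep '[[-1,[0,0,0.2],0],[-1,[0,0,0.4],0],[-1,[0,0,0.4],0],[-1,[0,0,0.4],0],[-1,[0,0,0.4],0],[-1,[0,0,0.4],0],[-1,[0,0,0.4],0],[-1,[0,0,0.4],0]]';python3 t.py;python3 -m creep '[[-1,[0,0,0],0],[-1,[0,0,0],0],[-1,[0,0,0],0],[-1,[0,0,0],0]]';python3 t.py
```

```text
clock: 6.3
eef_pos: [607.8, -236.2, 115.5]
eef_rot: [-3.142, 0.0, 2.865]
wrist_force: [-0.7, -0.1, -0.8]
finger_gap: 0.5
finger_force: 0.0
6.3 [(np.float64(34.1), np.float64(80.2), 7.7)]
6.35 [(np.float64(36.4), np.float64(80.3), 7.8)]
clock: 6.8
eef_pos: [607.7, -236.2, 115.4]
eef_rot: [3.142, -0.0, 2.865]
wrist_force: [0.5, -0.3, 0.7]
finger_gap: 0.7
finger_force: 0.0
6.8 [(np.float64(54.9), np.float64(80.3), 7.8)]
6.85 [(np.float64(57.0), np.float64(80.3), 7.8)]
```

```bash
python3 -m creep '[[-1,[0,0,0],0],[-1,[0,0,0],0],[-1,[0,0,0],0],[-1,[0,0,0],0],[-1,[0,0,0],0],[-1,[0,0,0.05],0],[-1,[0,0,0.1],0]]' | grep -E "clock|pos|wrist"
python3 -m creep '[[-1,[0,0,0.05],0]]'| grep -E "clock|pos|wrist"; python3 t.py
```

```text
clock: 7.6
eef_pos: [607.7, -236.2, 114.4]
wrist_force: [-0.6, -0.8, -0.7]
clock: 7.7
eef_pos: [607.8, -236.2, 113.9]
wrist_force: [1.2, 0.3, 2.3]
7.7 [(np.float64(91.7), np.float64(79.9), 8.0)]
7.75 [(np.float64(92.2), np.float64(79.9), 8.1)]
```

```bash
python3 t.py; python3 -c "
from cell import manip;s=manip.read_state();print(s['eef_pos'],s['wrist_force'])"
```

```text
7.8 [(np.float64(92.4), np.float64(80.5), 7.9)]
7.85 [(np.float64(92.4), np.float64(80.5), 8.0)]
[ 607.7816301  -236.2167644   114.03274261] [0.35828081 0.90893969 1.08267385]
```

The contact stopped the disc at 92.4°, 13.6° short of the fork. I'll press a fraction of a millimetre more and drag it counter-clockwise along the arc.

```bash
python3 -m creep '[[-1,[0,0,0.03],0],[-1,[0,0,0.03],0],[-1,[-0.18,0.12,0.03],0],[-1,[-0.36,0.25,0.03],0],[-1,[-0.54,0.38,0.03],0],[-1,[-0.71,0.50,0.03],0],[-1,[-0.87,0.64,0.03],0],[-1,[-1.03,0.79,0.03],0],[-1,[-1.19,0.94,0.03],0],[-1,[-1.35,1.08,0.03],0],[-1,[-1.35,1.08,0.03],0]]'| grep -E "clock|pos|wrist"; python3 t.py
```

```text
clock: 9.0
eef_pos: [623.9, -229.3, 113.7]
wrist_force: [0.0, 0.4, 2.8]
9.0 [(np.float64(106.2), np.float64(80.3), 8.1)]
9.05 [(np.float64(106.1), np.float64(79.9), 8.1)]
```

The disc followed to 106.1° against a target of 106.0°. I'll lift straight up, clear the arm and check.

```bash
python3 -m creep '[[-1,[0,0,-0.2],0],[-1,[0,0,-1],0],[-1,[0,0,-4],0],[-1,[0,0,-8],0],[-1,[0,0,-10],0],[-1,[0,0,-10],0],[-1,[0,0,-10],0]]'| grep -E "clock|pos|wrist"; python3 t.py; python3 - <<'E'
from h import *
t=manip.camera("top"); s=manip.camera("side")
a=cv2.resize(t[110:230,260:400],None,fx=3,fy=3); b=cv2.resize(s[90:210,210:350],None,fx=3,fy=3)
cv2.imwrite("pics/fin.png",np.vstack([a,b])[:600,:,::-1] if 0 else np.hstack([a[:,:400],b[:,:400]])[...,::-1]); print(track(t))
E
```

```text
clock: 9.8
eef_pos: [623.4, -229.5, 213.1]
wrist_force: [-0.0, 0.7, -0.2]
9.8 [(np.float64(104.1), np.float64(80.1), 7.9)]
9.85 [(np.float64(103.8), np.float64(80.4), 8.2)]
[(np.float64(103.5), np.float64(79.8), 8.2)]
```

View pics/fin.png

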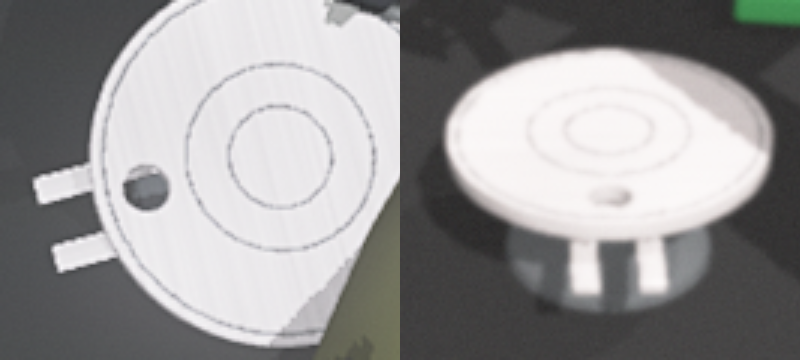

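The picture shows the hole at about (308,172) in the top image, beside the fork, and the disc may be drifting slowly backwards after release. I'll measure the drift.

```bash
python3 t.py; python3 -m creep '[[-1,[0,0,0],0],[-1,[0,0,0],0],[-1,[0,0,0],0],[-1,[0,0,0],0],[-1,[0,0,0],0],[-1,[0,0,0],0]]'|grep clock; python3 t.py
```

```text
10.0 [(np.float64(103.4), np.float64(80.6), 8.2)]
10.05 [(np.float64(103.3), np.float64(80.5), 8.1)]
clock: 10.7
10.7 [(np.float64(101.5), np.float64(80.2), 8.2)]
10.75 [(np.float64(101.4), np.float64(80.1), 8.2)]
```

Lifting kicked the disc slightly, and it is drifting clockwise at about 3°/s. I'll touch it again, re-centre it and release in very small steps.

```bash
python3 -m creep '[[-1,[0,0,4],0],[-1,[0,0,8],0],[-1,[0,0,9.6],0],[-1,[0,0,9.85],0],[-1,[0,0,9.9],0],[-1,[0,0,9.93],0],[-1,[0,0,9.96],0],[-1,[0,0,9.98],0]]'|grep -E "clock|pos|wrist"; python3 t.py; python3 - <<'E'
from h import *
s=manip.read_state(); print(s["eef_pos"],s["wrist_force"])
v=(s["eef_pos"]-C)[:2]; R=Ro.from_euler("xyz",s["eef_rot"]).as_matrix()
for d in (2,4,6,8,10,12):
    a=np.radians(d); w=np.array([[np.cos(a),-np.sin(a)],[np.sin(a),np.cos(a)]])@v-v; print(d,(R.T@np.r_[w,0]/10).round(3))
E
```

```text
clock: 11.6
eef_pos: [623.9, -229.6, 114.5]
wrist_force: [1.0, 0.8, 0.8]
11.6 [(np.float64(105.5), np.float64(79.9), 8.1)]
11.65 [(np.float64(106.1), np.float64(79.9), 8.1)]
[ 623.77143488 -229.55192055  114.19291035] [-0.2758112  -0.52558604 -0.38419819]
2 [-0.176  0.184  0.   ]
4 [-0.345  0.374  0.   ]
6 [-0.507  0.569  0.   ]
8 [-0.663  0.771  0.   ]
10 [-0.811  0.977  0.   ]
12 [-0.952  1.189  0.   ]
```

```bash
python3 -m creep '[[-1,[0,0,0.02],0]]'|grep -E "clock|pos|wrist"; python3 t.py
```

```text
clock: 11.8
eef_pos: [623.8, -229.5, 113.9]
wrist_force: [-0.6, 1.2, 1.7]
11.8 [(np.float64(107.3), np.float64(80.4), 8.1)]
11.85 [(np.float64(107.3), np.float64(80.4), 8.1)]
```

It has stopped at 107.3°, 1.3° from the fork. I'll now release in 0.1 mm steps.

```bash
python3 -m creep '[[-1,[0,0,0],0],[-1,[0,0,-0.01],0],[-1,[0,0,-0.01],0],[-1,[0,0,-0.02],0],[-1,[0,0,-0.02],0],[-1,[0,0,-0.03],0],[-1,[0,0,-0.03],0],[-1,[0,0,-0.04],0],[-1,[0,0,-0.04],0],[-1,[0,0,-0.05],0],[-1,[0,0,-0.06],0],[-1,[0,0,-0.07],0]]'|grep -E "clock|pos|wrist"; python3 t.py
python3 -m creep '[[-1,[0,0,-0.02],0],[-1,[0,0,-0.05],0],[-1,[0,0,-0.1],0],[-1,[0,0,-0.3],0],[-1,[0,0,-0.6],0],[-1,[0,0,-1.0],0],[-1,[0,0,-1.0],0],[-1,[0,0,-1.0],0],[-1,[0,0,-1.0],0],[-1,[0,0,-1.0],0],[-1,[0,0,-1.0],0],[-1,[0,0,-1.0],0]]'|grep -E "clock|pos|wrist"; python3 t.py
```

```text
clock: 13.1
eef_pos: [623.6, -229.4, 114.2]
wrist_force: [-0.5, -0.3, -1.3]
13.1 [(np.float64(107.3), np.float64(80.4), 8.1)]
13.15 [(np.float64(107.3), np.float64(80.4), 8.1)]
clock: 14.4
eef_pos: [623.7, -229.5, 124.3]
wrist_force: [-0.1, -0.1, -0.5]
14.4 [(np.float64(107.3), np.float64(80.4), 8.1)]
14.45 [(np.float64(107.3), np.float64(80.4), 8.1)]
```

Free and still at 107.3°. I'll raise clear, then do a final check.

```bash
python3 -m creep '[[-1,[0,0,-2],0],[-1,[0,0,-4],0],[-1,[0,0,-6],0],[-1,[0,0,-6],0],[-1,[0,0,-6],0],[-1,[0,0,-6],0]]'|grep -E "clock|pos|wrist"; python3 t.py; python3 - <<'E'
from h import *
t=manip.camera("top"); print(track(t))
cv2.imwrite("pics/fin2.png",cv2.resize(t[110:230,260:400],None,fx=4,fy=4)[...,::-1])
E
```

```text
clock: 15.1
eef_pos: [623.3, -229.3, 182.8]
wrist_force: [-0.4, 0.2, -0.7]
15.1 [(np.float64(107.3), np.float64(80.4), 8.1)]
15.15 [(np.float64(107.0), np.float64(80.1), 8.1)]
[(np.float64(107.0), np.float64(80.1), 8.1)]
```

View pics/fin2.png

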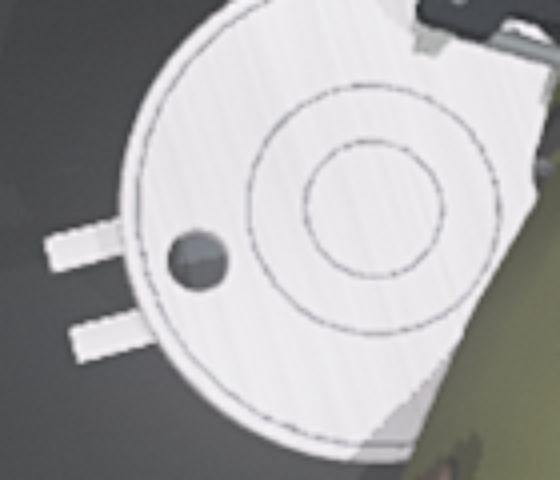

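The hole at crop (198,261) shows only dark through it, with no prong visible, and it lies on the fork's centre line. The disc is still.

```bash
python3 -c "
from cell import manip; print(manip.sign_off())"
```

```text
the job is handed in; nothing more can be done
None
```

I handed the job in at about 15 s: by the camera the large wheel stands still with its lock hole about 1° from the fork slot (about 2 mm; 17 mm allowed), the gripper is lifted clear, and I never went near the smaller wheel; no verdict was returned.

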